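Change over the graver hone: index the work head, then hold the lap guard open

ROBOT

A 6-joint arm with a two-finger parallel gripper is mounted at the origin on the work surface. World frame = base frame: x ahead of the robot, y to its left, z up, the work surface at z = 0. Lengths are in m, angles in rad, forces in N, time in s.
With the tool pointing down it reaches from about 0.35 to 0.775 m from the base axis. Payload 7.3 kg.
Tool frame: the origin (TCP) lies midway between the tips of the shut fingers; the grasp point (between the pads) lies behind it (bot.grip_depth is the z of the grasp point in the tool frame, in m); z points along the fingers, y is the line along which they close (so a half turn about z gives the same grasp; the last joint's range is limited). The gripper opens to 92 mm and grips with 3 to 60 N. Pads are 19 mm wide; open, the fingers measure 130 mm over their backs; the gripper's body (75 mm by 190 mm) begins 47 mm behind the grasp point.
Start: joints at [1.152, 0.342, 1.524, -0, 1.275, -0.146], TCP at [0.141, 0.506, 0.227] pointing down, gripper open.
Joint ranges: [-2.53, 2.53], [-0.77, 2.02], [0.04, 2.7], [-1, 4.14], [0.28, 2.66], [-3.11, 3.11]. Speed limits (rad/s): [2.57, 2.57, 3.14, 3.14, 3.14, 3.14].

INTERFACE

Orientations are given as a rotation vector (axis times angle).
In Python, from cell import bot gives the robot as it stands.
- The arm moves only by the tool servo_tool, never from a script. Its argument "steps" is a list that holds one entry, the list of rows, each a list of 7 numbers: the turn, a rotation vector about the tool's x, y, z in degrees, then the shift along the tool's x, y, z in cm, then the finger opening in cm, from 0 to 9.18. In form: [[[wx, wy, wz, dx, dy, dz, hand], ...]]. A call has exactly 8 rows; each row shifts and turns the commanded pose from where the row before left it, along the tool's axes as they then stand; what a row does not reach is not made up. A row lasts 1/8 s, in which the tool goes at most 62.5 mm and 10.7 degrees, less where a joint would pass 70% of its speed; a pose out of reach is approached as far as the arm can. A call is refused whole if a number of a shift passes 6.25 or a number of a turn 10.7, either way. A call with a gripper value outside its range is refused whole. The fingers move at their own pace and stop on an object; the grip force is fixed at half the most. Time passes only in rows, so rows that do not move let the fingers close, or fill a call up. It gives the time, the measured TCP pose, the force, the opening and the grip force at its end, in the units of the state.
- bot.get_obs(): the state, without advancing time (a new reading comes with each control period).
- bot.read_camera(name): name is "scene" or "side" or "wrist"; returns a dict with "img" (420x560x3 uint8, blue, green, red), "fx", "fy", "cx", "cy" (pixels), "R" (3x3) and "t" (3): a world point X has camera coordinates R X + t; the wrist camera has in their place "T_tool_cam" (4x4, takes a point from camera to tool coordinates, whose origin is the TCP and whose axes are the flange's). Camera axes: x right, y down, z forward; pixel columns grow to the right and rows downward; lengths in m; the calibration is good to about 2 mm. A picture is of the moment at which its call begins: read the wrist's pose just before it. There is no depth.
- bot.hand_in(): hands the job in; it is judged then, once.
Trained networks look in the newest picture that a camera, given by its name, has taken for a name from the list of things; names that differ only in an ending like _2 or _b are one class to them, and where a whole thing is asked for, a point or a joint stands for the part that bears it (a point fixed in the world has none). Each returns a list of dicts, best first, with "p" (0 to 1); they miss things now and then, are a little off and sometimes report something else, mostly with a low value. They report only what shows in the picture. A call takes as long as a camera call.
- bot.recognise(camera, query): "at" ([column, row] in pixels, amid what is visible of it).
- bot.regions_of(camera, query): "mask" (420x560 bool, what is visible of it) and "at" ([column, row] in pixels, amid what is visible of it).
The state is a dict: "t": time; "qpos": joint angles; "joint_velocities": joint speeds; "joint_efforts": joint torques, N m; "tcp_pos": TCP position; "eef_rot": TCP orientation; "ft_force": force on the tool from outside, world axes, zero at the start; "torque": the same for the moment, N m; "gripper_width": finger opening in m; "grasp_force": force on a finger pad.
Only numpy, scipy, OpenCV 4.12 (cv2) and the standard library are available. Lean on these libraries where they do the work, as an engineer would, in place of code of your own. Each camera call takes 0.05 s, during which the arm holds its last target. There are 200 camera calls.

TASK

We are changing the graver hone over to its fine lap. On the work head, lift the brass spring-plunger knob, swing the head round to the hole marked with the red ring and let the plunger drop fully home there. Then raise the clear lap guard by its yellow handle and hold it open at 60 degrees so that I can swap the lap with both hands: it falls shut by itself, so do not let it drop, finish while still holding it there, and leave the tools lying about as they are.

Things in the scene. Friction and masses are not known exactly. Their poses are not given: they have to be found in the camera images.
- hone: Bench graver hone, fixed: green cast base 250 x 420 x 55 mm, its front (switch panel, own -x side) to the robot. Origin under the base's centre; own x away from the operator, y left, z up. Left on it: the work head on a steel index plate (radius 96 mm, top 67 mm above the bench). Right: a copper lap in a pan (hub top 112 mm up) under the clear guard. Place and yaw change each time.
- head_axis (a point): On the work head's vertical swivel axis, at the top face of the index plate (67 mm above the bench). The head: hub of radius 36 mm; on it a collet with a graver (to 129 mm above the bench, within 90 mm of the axis, square to the arm, guard side); and, to the front, an index arm 24 mm wide reaching 90 mm from the axis, with the plunger in it.
- knob (a point): Centre of the plunger's brass knob: round, upright, 24 mm in diameter, 26 mm high (13 mm below this point to 13 mm above). It stands on the index arm, 75 mm from the head's axis; 3 mm beneath it is a bushing 21 mm wide. This point is 114 mm above the bench when the plunger is home, moves with head and plunger, and lies on the pin's axis.
- plunger (a joint): Lift of the spring plunger, m: 0 = home, its 8 mm pin 8 mm deep in a hole; 0.016 = stop. The spring pushes down with 5 N at home, 9 N at the stop. Lifted 9 mm or more, the pin is clear of the plate and the head can swing; let go over a hole (within about 3 mm) it drops home by itself.
- workhead (a joint): Angle of the work head, rad, positive anticlockwise from above; 0 = arm straight to the hone's front (the start, in an unmarked hole); stops at +-0.87. The five holes, 75 mm from the axis, are at -45, -22.5, 0, 22.5 and 45 degrees. Locked while the plunger is home; otherwise turns with light friction (under 2 N at the knob) and stays where it is left.
- ring_red: The flat red enamel ring, 21 mm in diameter, round the hole to be used; origin at the hole's centre, on the top face of the index plate. The other three free holes have blue, white and green rings; which of the four holes is red changes each time.
- guard (a joint): Opening angle of the lap guard, rad: 0 = shut (level), growing as its front edge rises; stop at 1.40; wanted 1.047 (60 degrees). Weight and a weak spring shut it from any angle; about 2 N at the handle lifts or holds it.
- guard_hinge (a point): Middle of the guard's level hinge axis, at the far side of the lap, 125 mm above the bench; same axes as the hone, and the hinge axis is its y. The guard is a clear cover in an aluminium frame, 163 mm from hinge to front edge, 170 mm wide, with 26 mm skirts hanging below it.
- guard_handle: The yellow sleeve of the guard's handle: a round bar 12 mm in diameter and 96 mm long, level, parallel to the hinge axis and 207 mm from it (38 mm clear in front of the guard's edge, on a steel leg at each end). Origin at the bar's centre, 125 mm above the bench when shut; own y lies along the bar. The sleeve turns freely about the bar, so it need not tilt with the guard when gripped.
- graver_a: A graver with a mushroom handle of medium wood, 110 mm long, 33 mm high, lying loose to the left of the hone; origin under its middle. Leave alone.
- graver_b: A second graver like it, dark handle, in front of the hone. Leave alone.
- graver_c: A third graver, light handle, to the left of the hone. Leave alone.
- oilstone: A grey oilstone on its wooden base, 160 x 56 x 30 mm, loose, to the right of the hone; origin under its centre. Leave alone.
- fine_lap: The fine lap, a steel disc 127 mm in diameter and 10 mm thick, lying ready to the right of the hone; origin under its centre. The setter fits it; leave alone.
- oil_bottle: An amber bottle of honing oil, 38 mm in diameter, 100 mm high, loose, to the left of the hone. Leave alone.
- brush: A bench brush 170 mm long, lying in front of the hone. Leave alone.
- dressing_stick: A white dressing stick 14 x 60 x 14 mm, lying loose on the front of the hone's base, between work head and guard; top 69 mm above the bench. Leave alone.

How it is judged:
On the way, in this order (a step that is already met when the one before it is completed fails the run):
1. lift the plunger out of its hole (value of joint plunger above 0.008 m), for 0.1 s.
2. head swung to the red-ringed hole and plunger dropped home (value of joint plunger below 0.002 m and horizontal distance between knob and ring_red below 0.005 m), for 0.3 s.
3. guard raised by its handle to 60 degrees and held (value of joint guard between 0.96 and 1.134 rad and contact force between the fingers and guard_handle above 0.5 N), for 0.5 s.
At the end, for the whole second after the job is handed in: The fingers carry the guard by its handle (at least 0.5 N), steady at 60 degrees to within 5 degrees; the plunger is home (within 2 mm) in the red-ringed hole (knob centred over the ring to within 5 mm); the loose tools lie within 20 mm of where they were (all of step 2 and all of step 3 and velocity of joint guard between -0.1 and 0.1 rad/s and distance of each of graver_a, graver_b, graver_c, oilstone, fine_lap, oil_bottle, brush, dressing_stick from where it was at the start of the episode below 0.02 m); the arm keeps its last pose, push and grip.
It fails at once if a loose tool, stone, lap or bottle is pushed 20 mm or more (distance of any of graver_a, graver_b, graver_c, oilstone, fine_lap, oil_bottle, brush, dressing_stick from where it was at the start of the episode above 0.02 m).
It fails at once if the guard is let drop (velocity of joint guard below -2 rad/s).
It also fails if it takes over 53 s, if anything falls off the work surface, if the arm or the gripper's body presses on something with over 40 N, if the wrist force passes 120 N, or if a joint passes its speed limit or range.

## Working session

There is one attempt and no reset: what is moved stays moved. The work goes in short steps, Python scripts to look and compute and a tool call to move; the robot and the scene stay as the last step left them, time stands still between calls to the robot, and variables do not carry over. Pictures are saved under pics/ and viewed, at most 10 in all, crops included, and the job is handed in when it is done.

Besides the shell and the picture viewer there is one more tool, called as name(argument=value, ...), one argument or row to a line, values as JSON. servo_tool: Moves the arm, as the interface text tells. Its arguments: {"type":"object","properties":{"steps":{"type":"array"}},"required":["steps"]}

```bash
mkdir -p pics; ls; cat > h.py <<'E'
import numpy as np, cv2
from cell import bot
from scipy.spatial.transform import Rotation as Ro
def ray(c,px):
    d=np.array([(px[0]-c['cx'])/c['fx'],(px[1]-c['cy'])/c['fy'],1.])
    R=np.array(c['R']);t=np.array(c['t']); return -R.T@t, R.T@d
def atz(c,px,z):
    o,d=ray(c,px); return o+d*(z-o[2])/d[2]
def proj(c,X):
    p=np.array(c['R'])@np.array(X)+np.array(c['t']); return [c['fx']*p[0]/p[2]+c['cx'],c['fy']*p[1]/p[2]+c['cy']]
def wcam():
    s=bot.get_obs(); c=bot.read_camera('wrist'); T=np.array(c['T_tool_cam'])
    W=np.eye(4); W[:3,:3]=Ro.from_rotvec(s['eef_rot']).as_matrix(); W[:3,3]=s['tcp_pos']
    M=np.linalg.inv(W@T); c['R']=M[:3,:3]; c['t']=M[:3,3]; return c
E
python3 - <<'E'
from h import *
print(bot.grip_depth, bot.get_obs())
Z=dict(knob=.114,ring_red=.067,guard_handle=.125,oil_bottle=.05,dressing_stick=.065,fine_lap=.005,graver_a=.015,oilstone=.015,brush=.01,hone=.05)
for n in ['scene','side']:
    c=bot.read_camera(n); cv2.imwrite(f'pics/{n}.png',c['img'])
    print(n,-np.array(c['R']).T@np.array(c['t']))
    for q,z in Z.items():
        print(q,[(np.round(r['at']).tolist(),round(r['p'],2),np.round(atz(c,r['at'],z),3).tolist()) for r in bot.recognise(n,q)[:3]])
E
```

```text
pics
-0.0188 {'t': 0.0, 'qpos': array([ 1.15199932e+00,  3.42691306e-01,  1.52500668e+00,  2.04938331e-06,
        1.27537868e+00, -1.46016668e-01]), 'joint_velocities': array([ 0.00114457, -0.00257483, -0.00069416,  0.00046244, -0.00088801,
        0.00034945]), 'joint_efforts': array([-6.34456046e-04, -4.31243348e+01, -2.44221210e+01,  7.17738457e-02,
        5.60353138e-02, -1.25229153e-04]), 'tcp_pos': array([0.14126369, 0.50522615, 0.22606487]), 'eef_rot': array([-4.27099463e-01, -3.11200504e+00,  2.23758788e-03]), 'ft_force': array([-0.39858684,  0.63438379, -0.14747949]), 'torque': array([-0.02858139, -0.03177399, -0.00742657]), 'grasp_force': 0.0, 'gripper_width': 0.09179990206878855}
scene [1.09805197 0.39387679 0.97823262]
knob [([228.0, 192.0], 0.28, [0.646, -0.156, 0.114])]
ring_red []
guard_handle [([257.0, 166.0], 0.66, [0.528, -0.158, 0.125])]
oil_bottle [([406.0, 340.0], 0.82, [0.655, 0.42, 0.05])]
dressing_stick [([253.0, 232.0], 0.71, [0.676, -0.04, 0.065]), ([429.0, 322.0], 0.51, [0.589, 0.441, 0.065])]
fine_lap [([177.0, 159.0], 0.83, [0.599, -0.454, 0.005]), ([29
[... 462 characters left out ...]
 238.0], 0.27, [0.529, -0.159, 0.114])]
ring_red []
guard_handle [([306.0, 238.0], 0.68, [0.52, -0.163, 0.125])]
oil_bottle [([205.0, 133.0], 0.62, [0.641, 0.41, 0.05]), ([324.0, 216.0], 0.56, [0.656, -0.098, 0.05])]
dressing_stick [([287.0, 229.0], 0.57, [0.542, -0.075, 0.065])]
fine_lap [([416.0, 330.0], 0.8, [0.586, -0.459, 0.005])]
graver_a [([143.0, 175.0], 0.54, [0.404, 0.412, 0.015]), ([203.0, 238.0], 0.52, [0.388, 0.087, 0.015]), ([178.0, 150.0], 0.48, [0.547, 0.437, 0.015])]
oilstone [([381.0, 374.0], 0.69, [0.439, -0.472, 0.015])]
brush [([238.0, 292.0], 0.71, [0.348, -0.107, 0.01])]
hone [([326.0, 220.0], 0.86, [0.649, -0.112, 0.05]), ([419.0, 328.0], 0.23, [0.568, -0.469, 0.05])]
```

```bash
python3 - <<'E'
import cv2
a=cv2.imread('pics/scene.png')[120:300,160:400]; b=cv2.imread('pics/side.png')[120:300,180:420]
cv2.imwrite('pics/both.png',cv2.vconcat([cv2.resize(x,None,fx=1.66*2*.5*1.0,fy=1.66,interpolation=2) for x in (a,b)]))
cv2.imwrite('pics/scene2.png',cv2.resize(a,(800,600),interpolation=2));cv2.imwrite('pics/side2.png',cv2.resize(b,(800,600),interpolation=2))
E
```

```text
(no output)
```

View pics/scene2.png

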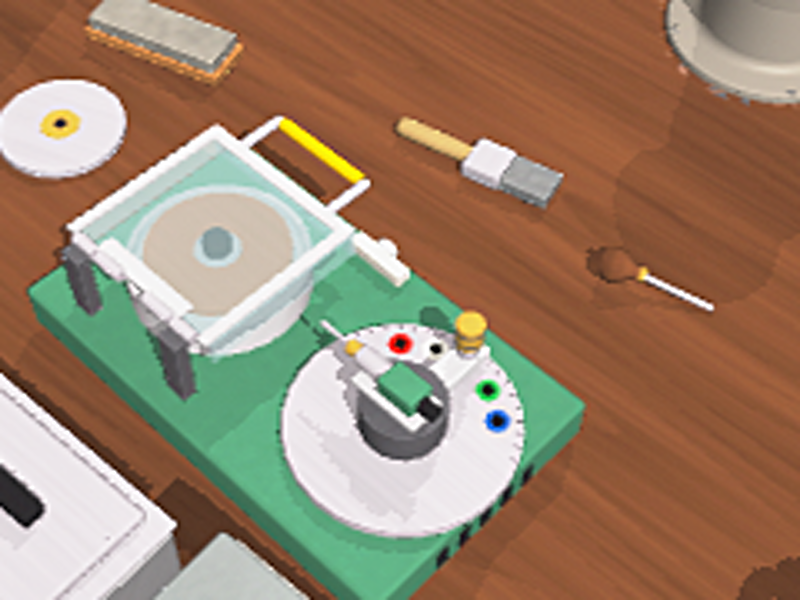

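View pics/side2.png

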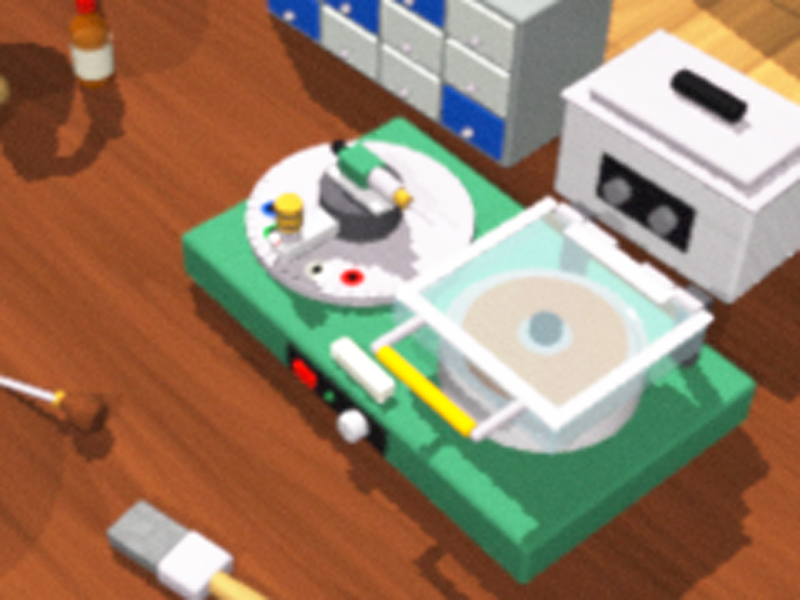

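The red ring lies at the guard-side end, two holes from the knob (+45°), at about scene (280,223) and side (286,203). The yellow handle spans scene (245,157)–(269,174). Next I'll fit the hone's pose.

```bash
python3 - <<'E'
from h import *
from scipy.optimize import least_squares
cs={n:bot.read_camera(n) for n in('scene','side')}
def blob(im,f,box):
    x0,x1,y0,y1=box; h=cv2.cvtColor(im,cv2.COLOR_BGR2HSV)[y0:y1,x0:x1].astype(int); m=f(h[...,0],h[...,1],h[...,2])
    ys,xs=np.nonzero(m); return xs+x0,ys+y0
red=lambda h,s,v:((h<8)|(h>172))&(s>150)&(v>120)
yel=lambda h,s,v:(abs(h-28)<5)&(s>170)&(v>150)
P={'scene':dict(red=(270,290,215,231),hand=(238,275,150,180)),'side':dict(red=(277,295,196,210),hand=(288,328,220,255))}
obs=[]
for n,c in cs.items():
    x,y=blob(c['img'],red,P[n]['red']); r=(x.mean(),y.mean()); print(n,len(x),atz(c,r,.067).round(4))
    x,y=blob(c['img'],yel,P[n]['hand']); h=(x.mean(),y.mean()); 
    d=np.linalg.svd(np.c_[x,y]-h,full_matrices=False)[2][0]; t=(np.c_[x,y]-h)@d
    e=[atz(c,h+d*k,.125) for k in(t.min(),t.max())]
    print('hand',len(x),atz(c,h,.125).round(4),np.linalg.norm(e[1]-e[0]),np.degrees(np.arctan2(*(e[0]-e[1])[1::-1])) )
man={'scene':dict(white=(290.5,224.4),blue=(309.1,246.3),green=(306.1,236.7),knob=(301,219.6)),'side':dict(white=(275.1,201),blue=(260.1,182.7),knob=(266.7,183.6))}
pts={}
for n in man:
    for k,v in man[n].items():
        p=atz(cs[n],v,.114 if k=='knob' else .067); print(n,k,p.round(4))
E
```

```text
scene 25 [ 0.6054 -0.0054  0.067 ]
hand 99 [ 0.5275 -0.1629  0.125 ] 0.09537213838651905 -92.86132736391443
side 18 [ 0.6036 -0.003   0.067 ]
hand 183 [ 0.5241 -0.1627  0.125 ] 0.0945966253057416 86.33363848292434
scene white [0.5902 0.0213 0.067 ]
scene blue [0.6119 0.1028 0.067 ]
scene green [0.5935 0.0783 0.067 ]
scene knob [0.5864 0.0515 0.114 ]
side white [0.5875 0.0202 0.067 ]
side blue [0.6055 0.1024 0.067 ]
side knob [0.5838 0.0489 0.114 ]
```

servo_tool(
  steps=[
    [[0,0,-6.5,0,0,0,9],[0,0,-6.5,0,0,0,9],[0,0,0,-3.9,-3.6,0,9],[0,0,0,-3.9,-3.6,0,9],[0,0,0,-3.9,-3.6,0,9],[0,0,0,-3.9,-3.6,0,9],[0,0,0,-3.9,-3.6,0,9],[0,0,0,-3.9,-3.6,0,9]],
  ],
)

```text
t: 2.2
tcp_pos: [0.3664, 0.2778, 0.227]
eef_rot: [0.072, 3.14, 0.001]
ft_force: [0.9, 1.0, 1.1]
gripper_width: 0.0906
grasp_force: 0.0
```

servo_tool(
  steps=[
    [[0,0,0,-3.9,-3.6,0,9],[0,0,0,-3.9,-3.6,0,9],[0,0,0,-3.9,-3.6,0,9],[0,0,0,-3.8,-3.6,0,9],[0,0,0,-3.8,-3.6,0,5],[0,0,0,-3.8,-3.7,0,5],[0,0,0,0,0,0,5],[0,0,0,0,0,0,5]],
  ],
)

```text
t: 3.2
tcp_pos: [0.5856, 0.052, 0.2264]
eef_rot: [-0.073, -3.14, -0.001]
ft_force: [-0.5, -0.1, 0.2]
gripper_width: 0.0546
grasp_force: 0.0
```

```bash
cat >> h.py <<'E'
def togo(p,yaw=None):
    "tool-frame shift (cm) to world TCP point p; turn (deg, tool z) to bring tool y to world angle yaw"
    s=bot.get_obs(); R=Ro.from_rotvec(s['eef_rot']).as_matrix()
    print('t',s['t'],'tcp',s['tcp_pos'].round(4),'tooly',np.degrees(np.arctan2(R[1,1],R[0,1])).round(2),'z',R[:,2].round(3),'w',round(s['gripper_width'],4),'g',s['grasp_force'],'F',s['ft_force'].round(1))
    print('shift cm',(100*R.T@(np.array(p)-s['tcp_pos'])).round(2),'q',s['qpos'].round(2))
E
python3 - <<'E'
from h import *
togo([.585,.05,.099])
c=wcam(); cv2.imwrite('pics/w1.png',c['img'])
for q,z in dict(knob=.114,ring_red=.067,guard_handle=.125,dressing_stick=.065).items():
    print(q,[(np.round(r['at']).tolist(),round(r['p'],2),np.round(atz(c,r['at'],z),4).tolist()) for r in bot.recognise('wrist',q)[:3]])
print(proj(c,[.585,.05,.127]),proj(c,[.604,-.004,.067]))
E
```

```text
t 3.2 tcp [0.5856 0.052  0.2264] tooly 87.35 z [-0.001  0.001 -1.   ] w 0.0546 g 0.0 F [-0.5 -0.1  0.2]
shift cm [ 0.04 -0.21 12.74] q [-0.04  0.46  1.34  0.    1.34 -1.57]
knob []
ring_red [([216.0, 220.0], 0.78, [0.6036, -0.0036, 0.067])]
guard_handle [([22.0, 147.0], 0.73, [0.5274, -0.125, 0.125]), ([273.0, 211.0], 0.25, [0.5825, 0.0499, 0.125])]
dressing_stick [([128.0, 159.0], 0.83, [0.5444, -0.0758, 0.065])]
[np.float64(272.9428657732046), np.float64(215.1427859066242)] [np.float64(215.14347104112716), np.float64(220.90543850152645)]
```

View pics/w1.png

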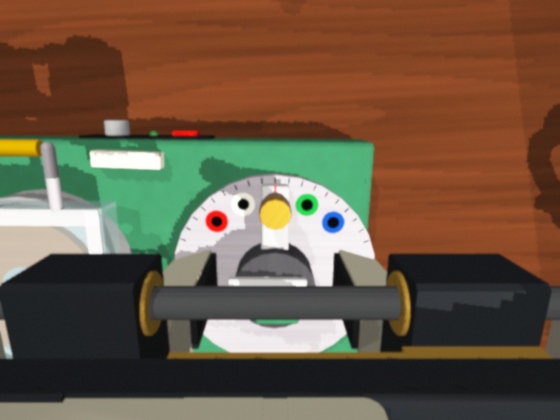

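The view agrees with the fit: red ring at (216,221), knob top at (275,213), tool square to the hone. I'll refine from all four rings.

```bash
python3 - <<'E'
from h import *
from scipy.optimize import least_squares
c=wcam(); im=c['img']
h=cv2.cvtColor(im,cv2.COLOR_BGR2HSV).astype(int)
def cen(m,box):
    x0,x1,y0,y1=box; ys,xs=np.nonzero(m[y0:y1,x0:x1]); return xs.mean()+x0,ys.mean()+y0
sat=(h[...,1]>170)
P=[cen(sat&((h[...,0]<8)|(h[...,0]>172)),(200,232,206,236)),(243.,204.),cen(sat&(abs(h[...,0]-62)<12)&(h[...,2]>130),(294,321,192,217)),cen(sat&(abs(h[...,0]-112)<12),(320,347,208,237))]
W=np.array([atz(c,p,.067)[:2] for p in P]); print(np.round(P,1),W.round(4))
A=np.radians([45,22.5,-22.5,-45])+np.pi
f=lambda v:(v[:2]+.075*np.c_[np.cos(A+v[2]),np.sin(A+v[2])]-W).ravel()
r=least_squares(f,[.66,.047,-.045]); x=r.x; print('axis',x[:2].round(4),'yaw',np.degrees(x[2]),'res mm',(r.fun*1e3).round(1))
for a in(180,225): print((x[:2]+.075*np.array([np.cos(np.radians(a)+x[2]),np.sin(np.radians(a)+x[2])])).round(4))
k=cen(sat&(abs(h[...,0]-23)<8),(258,292,198,228)); print('knob',k,atz(c,k,.125))
E
```

```text
[[215.7 220.2]
 [243.  204. ]
 [305.5 203.7]
 [331.6 221.5]] [[ 0.604  -0.0029]
 [ 0.5898  0.0231]
 [ 0.5921  0.0797]
 [ 0.6099  0.1033]]
axis [0.66   0.0476] yaw -3.0469398386737963 res mm [ 0.3  0.3 -0.5 -0.6  0.3  0.2 -0.   0.1]
[0.5851 0.0515]
[ 0.6042 -0.0026]
knob (np.float64(273.62629246676516), np.float64(212.49778434268833)) [0.58388116 0.05126801 0.125     ]
```

servo_tool(
  steps=[
    [[0,0,0,0.05,0,4,5],[0,0,0,0,0,4,5],[0,0,0,0,0,3,5],[0,0,0,0,0,1.6,5],[0,0,0,0,0,0,5],[0,0,0,0,0,0,2],[0,0,0,0,0,0,2],[0,0,0,0,0,0,2]],
  ],
)

```text
t: 4.5
tcp_pos: [0.586, 0.0518, 0.1016]
eef_rot: [0.072, 3.139, 0.0]
ft_force: [0.7, 3.2, 1.3]
gripper_width: 0.0248
grasp_force: 1.8
```

servo_tool(
  steps=[
    [[0,0,0,0,0,0,1.5],[0,0,0,0,0,0,1.5],[0,0,0,0,0,-0.4,1.5],[0,0,0,0,0,-0.4,1.5],[0,0,0,0,0,-0.4,1.5],[0,0,0,0,0,-0.1,1.5],[0,0,0,0,0,0,1.5],[0,0,0,0,0,0,1.5]],
  ],
)

```text
t: 5.5
tcp_pos: [0.5858, 0.0518, 0.1134]
eef_rot: [0.072, 3.141, 0.0]
ft_force: [5.9, 1.4, -8.3]
gripper_width: 0.0232
grasp_force: 30.0
```

servo_tool(
  steps=[
    [[0,0,-4.9,0,0,0,1.5],[0,0,0,0,-1.18,0,1.5],[0,0,-9,0,0,0,1.5],[0,0,0,0,-1.18,0,1.5],[0,0,-9,0,0,0,1.5],[0,0,0,0,-1.18,0,1.5],[0,0,-9,0,0,0,1.5],[0,0,0,0,-1.18,0,1.5]],
  ],
)

```text
t: 6.5
tcp_pos: [0.5936, 0.0074, 0.1118]
eef_rot: [0.788, -3.03, -0.007]
ft_force: [-8.5, 5.4, -7.7]
gripper_width: 0.0236
grasp_force: 30.0
```

servo_tool(
  steps=[
    [[0,0,-9,0,0,0,1.5],[0,0,0,0,-1.18,0,1.5],[0,0,-4.5,0,0,0,1.5],[0,0,0,0,0,0,1.5],[0,0,0,0,0,0,1.5],[0,0,0,0,0,0,1.5],[0,0,0,0,0,0,1.5],[0,0,0,0,0,0,1.5]],
  ],
)

```text
t: 7.5
tcp_pos: [0.6031, -0.0049, 0.1124]
eef_rot: [1.135, -2.922, -0.0]
ft_force: [-3.9, -8.4, -8.9]
gripper_width: 0.0234
grasp_force: 30.0
```

```bash
python3 - <<'E'
from h import *
togo([.6042,-.0026,.1016])
E
```

```text
t 7.5 tcp [ 0.6031 -0.0049  0.1124] tooly 132.46 z [-0.006 -0.002 -1.   ] w 0.0234 g 29.996243119239807 F [-3.9 -8.4 -8.9]
shift cm [-0.24  0.09  1.08] q [-0.13  0.59  1.45 -0.    1.11 -2.44]
```

servo_tool(
  steps=[
    [[0,0,0,0,0.08,0,1.5],[0,0,0,0,0,0.4,1.5],[0,0,0,0,0,0.4,1.5],[0,0,0,0,0,0,3.2],[0,0,0,0,0,0,4.5],[0,0,0,0,0,0,4.5],[0,0,0,0,0,0,4.5],[0,0,0,0,0,0,4.5]],
  ],
)

```text
t: 8.5
tcp_pos: [0.6051, -0.0015, 0.1059]
eef_rot: [-1.145, 2.925, -0.0]
ft_force: [0.3, -0.1, -0.1]
gripper_width: 0.0446
grasp_force: 0.0
```

servo_tool(
  steps=[
    [[0,0,0,0,0,0,4.5],[0,0,0,0,0,-4,4.5],[0,0,0,0,0,-6,4.5],[0,0,0,0,0,-4,4.5],[0,0,0,3,0,0,9],[0,0,0,3,0,0,9],[0,0,0,0,0,0,9],[0,0,0,0,0,0,9]],
  ],
)

```text
t: 9.5
tcp_pos: [0.5614, -0.0422, 0.2459]
eef_rot: [-1.145, 2.925, 0.0]
ft_force: [0.7, 0.8, 0.2]
gripper_width: 0.0803
grasp_force: 0.0
```

```bash
python3 - <<'E'
from h import *
togo([.5258,-.1628,.23])
out=[]
for n in('scene','side','wrist'):
    c=wcam() if n=='wrist' else bot.read_camera(n)
    for z in(.114,.125): print(n,z,'expect',np.round(proj(c,[.6042,-.0026,z]),1))
    h=cv2.cvtColor(c['img'],cv2.COLOR_BGR2HSV).astype(int); u,v=[int(a) for a in proj(c,[.6042,-.0026,.114])]
    ys,xs=np.nonzero((abs(h[...,0]-23)<8)[v-25:v+25,u-25:u+25]&(h[...,1]>150)[v-25:v+25,u-25:u+25]); print(len(xs),(xs.mean()+u-25,ys.mean()+v-25) if len(xs) else 0)
    out.append(cv2.resize(c['img'][max(v-45,0):max(v-45,0)+90,max(u-45,0):max(u-45,0)+90],(260,260)))
    y=(abs(h[...,0]-28)<5)&(h[...,1]>170)&(h[...,2]>150)
    if n=='wrist':
        print([(r['at'],r['p'],atz(c,r['at'],.125)) for r in bot.recognise('wrist','guard_handle')])
        cv2.imwrite('pics/w2.png',c['img'])
cv2.imwrite('pics/k.png',cv2.hconcat(out))
E
```

```text
t 9.5 tcp [ 0.5614 -0.0422  0.2459] tooly 132.76 z [ 0.001  0.    -1.   ] w 0.0803 g 0.0 F [0.7 0.8 0.2]
shift cm [10.8  -6.44  1.58] q [-0.21  0.4   1.39  0.    1.36 -2.53]
scene 0.114 expect [280.9 212.7]
scene 0.125 expect [281.  210.3]
72 (np.float64(277.84722222222223), np.float64(213.70833333333334))
side 0.114 expect [285.6 189.9]
side 0.125 expect [285.6 186.8]
80 (np.float64(286.7125), np.float64(188.3875))
wrist 0.114 expect [274.9 271.2]
wrist 0.125 expect [274.9 276.6]
638 (np.float64(273.20062695924764), np.float64(273.0062695924765))
[]
```

View pics/k.png

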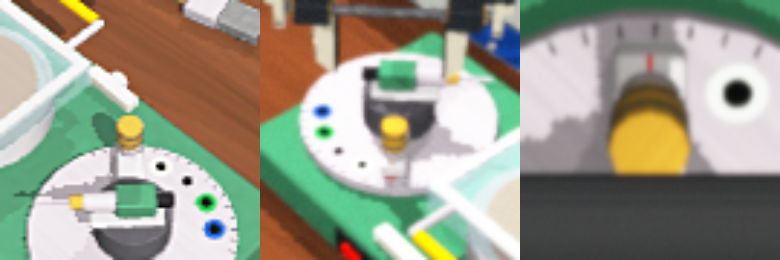

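The knob stands over the red hole, side view about (287,188). I'll check its drop depth against the start pictures.

```bash
python3 - <<'E'
from h import *
for n in('scene','side'):
    c=bot.read_camera(n); im0=cv2.imread(f'pics/{n}.png')
    for im,X in((im0,[.5851,.0515,.114]),(c['img'],[.6042,-.0026,.114])):
        h=cv2.cvtColor(im,cv2.COLOR_BGR2HSV).astype(int); e=proj(c,X); u,v=map(int,e)
        a=h[v-14:v+14,u-10:u+11]
        ys,xs=np.nonzero((abs(a[...,0]-23)<8)&(a[...,1]>150)); print(n,len(xs),(xs.mean()+u-10-e[0]).round(2),(ys.mean()+v-14-e[1]).round(2),ys.min()+v-14-e[1],ys.max()+v-14-e[1])
E
```

```text
scene 69 -0.55 -1.08 -6.279741711209908 5.720258288790092
scene 65 -1.45 -1.08 -5.745478108710813 5.254521891289187
side 57 -0.3 -0.13 -4.886242739525471 5.113757260474529
side 78 0.39 -0.56 -5.85044471848019 5.14955528151981
```

Both cameras show the same knob offset as at the start, so the plunger is home. Next I'll turn the tool and move over to the handle.

servo_tool(
  steps=[
    [[0,0,10.5,0,0,0,6],[0,0,10.5,0,0,0,6],[0,0,10.5,0,0,0,6],[0,0,10.5,0,0,0,6],[0,0,10.5,0,0,0,6],[0,0,10.5,0,0,0,6],[0,0,10.5,0,0,0,6],[0,0,10.5,0,0,0,6]],
  ],
)

```text
t: 10.8
tcp_pos: [0.5611, -0.0422, 0.2456]
eef_rot: [-1.114, -2.937, -0.0]
ft_force: [0.0, 0.2, -0.5]
gripper_width: 0.0599
grasp_force: 0.0
```

servo_tool(
  steps=[
    [[0,0,10.4,0,0,0,6],[0,0,10.4,0,0,0,6],[0,0,10.4,0,0,0,6],[0,0,10.4,0,0,0,6],[0,0,10.2,0,0,0,6],[0,0,0,-4.6,-0.6,0,6],[0,0,0,-4.6,-0.6,0,6],[0,0,0,-4.6,-0.6,0,6]],
  ],
)

```text
t: 11.8
tcp_pos: [0.5356, -0.1803, 0.2457]
eef_rot: [2.278, 2.163, 0.0]
ft_force: [0.2, -0.3, -0.3]
gripper_width: 0.0598
grasp_force: 0.0
```

servo_tool(
  steps=[
    [[0,0,0,-4.6,-0.6,0,6],[0,0,0,0,0,0,5],[0,0,0,0,0,0,4],[0,0,0,0,0,0,3],[0,0,0,0,0,0,2.6],[0,0,0,0,0,0,2.6],[0,0,0,0,0,0,2.6],[0,0,0,0,0,0,2.6]],
  ],
)

```text
t: 12.8
tcp_pos: [0.5273, -0.2248, 0.2457]
eef_rot: [2.279, 2.162, 0.0]
ft_force: [-0.4, -0.3, -1.4]
gripper_width: 0.0263
grasp_force: 0.0
```

```bash
python3 - <<'E'
from h import *
togo([.5258,-.163,.11])
c=wcam(); cv2.imwrite('pics/w3.png',c['img'])
print(proj(c,[.5258,-.163,.125]))
h=cv2.cvtColor(c['img'],cv2.COLOR_BGR2HSV).astype(int)
m=((abs(h[...,0]-28)<6)&(h[...,1]>170)&(h[...,2]>130)).astype('uint8')
n,l,s,k=cv2.connectedComponentsWithStats(m)
i=1+s[1:,4].argmax(); print(s[i],k[i],atz(c,k[i],.125).round(4))
ys,xs=np.nonzero(l==i); (q,sz,a)=cv2.minAreaRect(np.c_[xs,ys].astype('float32')); print(q,sz,a)
b=cv2.boxPoints((q,sz,a)); print(np.array([atz(c,p,.125) for p in b]).round(4))
E
```

```text
t 12.8 tcp [ 0.5273 -0.2248  0.2457] tooly -3.02 z [ 0.  0. -1.] w 0.0263 g 0.0 F [-0.4 -0.3 -1.4]
shift cm [ 6.16 -0.47 13.57] q [-0.54  0.42  1.35  0.    1.37 -0.48]
[np.float64(268.27915897715746), np.float64(127.82562600675635)]
[ 261   54   16  135 2035] [268.26633907 120.42850123] [ 0.5261 -0.1576  0.125 ]
(268.4999694824219, 120.99998474121094) (14.999998092651367, 133.99996948242188) 0.0
[[ 0.5175 -0.2085  0.125 ]
 [ 0.5235 -0.1115  0.125 ]
 [ 0.5342 -0.1121  0.125 ]
 [ 0.5292 -0.2091  0.125 ]]
```

View pics/w3.png

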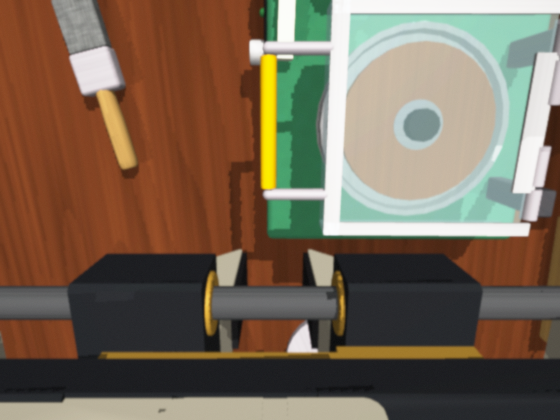

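The yellow bar shows upright in the wrist view at column 268, rows 54–188, so it is square to the fingers. Its centre is about (0.526, -0.161).

servo_tool(
  steps=[
    [[0,0,0,3.2,-0.24,0,2.6],[0,0,0,3.2,-0.24,0,2.6],[0,0,0,0,0,4,2.6],[0,0,0,0,0,4,2.6],[0,0,0,0,0,3,2.6],[0,0,0,0,0,1.8,2.6],[0,0,0,0,0,0.9,2.6],[0,0,0,0,0,0,2.6]],
  ],
)

```text
t: 13.85
tcp_pos: [0.5258, -0.1607, 0.1085]
eef_rot: [-2.279, -2.161, 0.0]
ft_force: [-0.4, -0.4, -0.1]
gripper_width: 0.0261
grasp_force: 0.0
```

servo_tool(
  steps=[
    [[0,0,0,0,0,0,1],[0,0,0,0,0,0,0.5],[0,0,0,0,0,0,0.5],[0,0,0,0,0,0,0.5],[0,0,0,0,0,0,0.5],[0,0,0,0,0,0,0.5],[0,0,0,0,0,0,0.5],[0,0,0,0,0,0,0.5]],
  ],
)

```text
t: 14.85
tcp_pos: [0.5259, -0.1608, 0.1088]
eef_rot: [2.279, 2.162, 0.0]
ft_force: [-1.2, -1.6, 1.3]
gripper_width: 0.011
grasp_force: 30.0
```

```bash
python3 - <<'E'
from h import *
togo([.526,-.161,.108])
for d in range(10,61,10):
    a,b=np.radians(d-10),np.radians(d); print(d,(20.7*(np.cos(a)-np.cos(b))).round(2),(20.7*(np.sin(b)-np.sin(a))).round(2))
E
```

```text
t 14.85 tcp [ 0.5259 -0.1608  0.1088] tooly -3.03 z [ 0. -0. -1.] w 0.011 g 29.998672306537628 F [-1.2 -1.6  1.3]
shift cm [-0.02  0.01  0.08] q [-0.44  0.51  1.62 -0.    1.02 -0.38]
10 0.31 3.59
20 0.93 3.49
30 1.52 3.27
40 2.07 2.96
50 2.55 2.55
60 2.96 2.07
```

servo_tool(
  steps=[
    [[0,0,0,0,0.03,-0.9,0.5],[0,0,0,0,0.05,-0.9,0.5],[0,0,0,0,0.24,-1.79,0.5],[0,0,0,0,0.39,-1.76,0.5],[0,0,0,0,0.54,-1.72,0.5],[0,0,0,0,0.69,-1.67,0.5],[0,0,0,0,0.83,-1.6,0.5],[0,0,0,0,0.97,-1.52,0.5]],
  ],
)

```text
t: 15.85
tcp_pos: [0.5623, -0.1628, 0.2284]
eef_rot: [-2.279, -2.161, 0.003]
ft_force: [-2.5, -3.1, -1.3]
gripper_width: 0.0109
grasp_force: 30.0
```

servo_tool(
  steps=[
    [[0,0,0,0,1.1,-1.43,0.5],[0,0,0,0,1.22,-1.33,0.5],[0,0,0,0,1.33,-1.22,0.5],[0,0,0,0,1.43,-1.1,0.5],[0,0,0,0,0.76,-0.49,0.5],[0,0,0,0,0.76,-0.48,0.5],[0,0,0,0,0,0,0.5],[0,0,0,0,0,0,0.5]],
  ],
)

```text
t: 16.85
tcp_pos: [0.6282, -0.1666, 0.2896]
eef_rot: [2.279, 2.161, -0.001]
ft_force: [-5.2, -2.9, 5.8]
gripper_width: 0.0112
grasp_force: 30.0
```

```bash
python3 - <<'E'
from h import *
# expected handle at 60deg from grasp (.5259,-.1608)
togo(np.array([.5259,-.1608,.1088])+[.1035*.9986,-.1035*.053,.1793])
o=[]
for n in('scene','side'):
    c=bot.read_camera(n); o.append(c['img'][80:300,150:430])
cv2.imwrite('pics/end.png',cv2.resize(cv2.hconcat(o),(800,314)))
s=bot.get_obs(); print(s['t'],s['grasp_force'],s['ft_force'])
E
```

```text
t 16.85 tcp [ 0.6282 -0.1666  0.2896] tooly -3.05 z [-0.    -0.001 -1.   ] w 0.0112 g 29.99940812587738 F [-5.2 -2.9  5.8]
shift cm [0.03 0.1  0.15] q [-0.38  0.55  1.02 -0.    1.57 -0.32]
16.95 29.999426007270813 [-5.6252372  -3.03386013  6.03963164]
```

View pics/end.png

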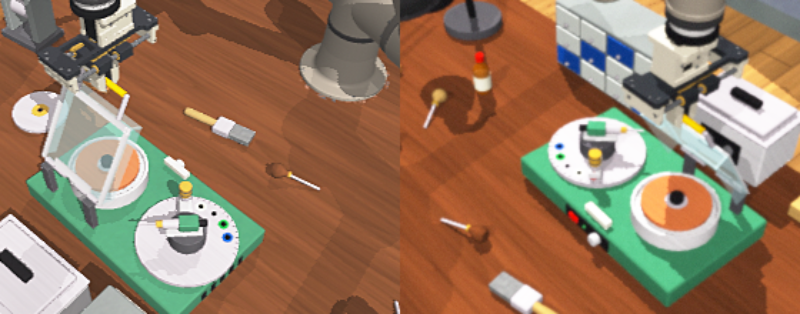

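The guard is held by its handle at about 60° (scene (115,88), side (693,125) in the picture). The knob sits over the red hole and the tools are undisturbed. I'll hold briefly, then hand in.

servo_tool(
  steps=[
    [[0,0,0,0,0,0,0.5],[0,0,0,0,0,0,0.5],[0,0,0,0,0,0,0.5],[0,0,0,0,0,0,0.5],[0,0,0,0,0,0,0.5],[0,0,0,0,0,0,0.5],[0,0,0,0,0,0,0.5],[0,0,0,0,0,0,0.5]],
  ],
)

```text
t: 17.95
tcp_pos: [0.6282, -0.1665, 0.2896]
eef_rot: [2.279, 2.161, -0.001]
ft_force: [-5.2, -2.1, 6.9]
gripper_width: 0.0112
grasp_force: 30.0
```

```bash
python3 -c "
from h import *
print(bot.get_obs()['tcp_pos']); print(bot.hand_in())"
```

```text
[ 0.62817013 -0.16652103  0.2895762 ]
the job is handed in; nothing more can be done
None
```

The job is handed in at about 18 s; no verdict came back, but by my measurements the plunger is home in the red-ringed hole, the arm is holding the guard open at about 60° by its handle, and the loose tools look undisturbed.

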